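# Roll a shaft blank into the V-block and butt it against the stop

### The arm

A 7-joint arm with a two-finger parallel gripper is mounted at the origin on the work surface. World frame = base frame: x ahead of the robot, y to its left, z up, the work surface at z = 0. Lengths are in m, angles in rad, forces in N, time in s.
With the tool pointing down it reaches from about 0.4 to 0.9 m from the base axis. Payload 5.6 kg.
Tool frame: the origin (TCP) lies on the centre line of the jaws, within the pads' length; the fingertips stand 25 mm ahead of it and the grasp point (between the pads) lies 6 mm ahead of it (arm.tips_ahead is the z of the fingertips in the tool frame, in m); z points along the fingers, y is the direction in which the jaws open and shut (so a half turn about z gives the same grasp; the last joint's range is limited). The gripper opens to 92 mm and grips with 3 to 60 N. Pads are 20 mm wide; open, the fingers measure 128 mm over their backs; the gripper's body (75 mm by 189 mm) begins 69 mm behind the grasp point.
Start: joints at [1.13, 0.468, -0.012, 1.603, 0.006, 1.071, -0.056], TCP at [0.252, -0.599, 0.24] pointing down, gripper open.
Joint ranges: [-2.53, 2.53], [-0.31, 2.02], [-1.57, 1.55], [0.28, 2.44], [-1.29, 4.43], [0.15, 1.84], [-2.92, 2.92]. Speed limits (rad/s): [2.57, 2.57, 3.14, 3.14, 3.14, 3.14, 3.14].

### API

Orientations are given as a 3x3 rotation matrix whose columns are the frame's x, y, z axes.
In Python, from workcell import arm, cams gives the robot as it stands.
- The arm moves only by the tool apply_moves, never from a script. Its argument "increments" is a list of rows, each a list of 3 entries, a list of its own where there are three numbers: the shift along the tool's x, y, z in m, then the turn, a rotation vector about the tool's x, y, z in rad, then the opening, from 0 (shut) to 1 (fully open). In form: [[[dx, dy, dz], [wx, wy, wz], hand], ...]. A call has 1 to 8 rows; each row shifts and turns the commanded pose from where the row before left it, along the tool's axes as they then stand; what a row does not reach is not made up. A row lasts 1/10 s, in which the tool goes at most 50 mm and 8.59 degrees, less where a joint would pass 70% of its speed; a pose out of reach is approached as far as the arm can. A call with a gripper value outside its range is refused whole. The fingers move at their own pace and stop on an object; "force" is the grip in N (left out, the last holds). Time passes only in rows, so rows that do not move let the fingers close. It gives the time, the measured TCP pose, the force and the opening at its end, in the units of the state.
- arm.state(): the state, without advancing time (a new reading comes with each control period).
- cams.grab_frame(name): name is "scene" or "top" or "wrist"; returns a dict with "image" (420x560x3 uint8, red, green, blue), "range_z" (420x560 float32, m along the optical axis (not along the pixel's ray), 0 where there is no reading), "fx", "fy", "cx", "cy" (pixels), "cam_to_world" (4x4, takes a point from camera to world coordinates); the wrist camera has in their place "T_tool_cam" (4x4, takes a point from camera to tool coordinates, whose origin is the TCP and whose axes are the flange's). Camera axes: x right, y up, looking along -z (the intrinsics and any distortion apply to the point x, -y, -z); pixel columns grow to the right and rows downward; lengths in m; the calibration is good to about 2 mm. A picture is of the moment at which its call begins: read the wrist's pose just before it.
- arm.hand_in(): hands the job in, once; it reports no verdict.
Trained networks look in a picture, given as the dict that the camera call returned (one of the last four; its "shot" number tells which), for a name from the list of things; names that differ only in an ending like _2 or _b are one class to them, and where a whole thing is asked for, a point or a joint stands for the part that bears it (a point fixed in the world has none). Each returns a list of dicts, best first, with "conf" (0 to 1); they miss things now and then, are a little off and sometimes report something else, mostly with a low value. They report only what shows in the picture. A call takes as long as a camera call. They do not tell look-alikes from the thing itself.
- cams.regions_of(target, picture): "region" (420x560 bool, what is visible of it) and "box" ([left, top, right, bottom] in pixels, round what is visible of it).
The state is a dict: "clock": time; "joints": joint angles; "qd": joint speeds; "effort": joint torques, N m; "position": TCP position; "tcp_rot": TCP orientation; "ft_force": force on the tool from outside, world axes, zero at the start; "torque": the same for the moment, N m; "grip_width": finger opening in m.
Only numpy, scipy, OpenCV 4.12 (cv2) and the standard library are available. Lean on these libraries where they do the work, as an engineer would, in place of code of your own. Each camera call takes 0.05 s, during which the arm holds its last target.

### The job

Using only the fingertips or the outside of the fingers, roll the loose round bar by its side over the bench, up the lead-in ramp and into the groove of the V-block (let it turn over as it goes, do not drag it along without turning); then gently push on its end so that it slides along the groove until its far end is snug against the stop plate. Never squeeze the bar between the fingers or lift it off what it rolls on, finish with the hand clear, and leave everything else on the bench where it stands.

Things in the scene. Friction and masses are not known exactly. Their poses are not given: they have to be found in the camera images.
- bar: Plain aluminium round bar (shaft blank), 40 mm diameter, 120 mm long, about 0.4 kg, smooth (slips easily on the fingers), loose on the bench to the left or the right of the V-block, roughly parallel to the groove (within about 10 degrees). Origin at the middle of its axis, 20 mm above the bench; its x axis runs along the bar (ends at x = -60 and +60 mm); y and z turn with it as it rolls. It rolls freely.
- vblock: Low steel V-block fixed to the bench, 170 mm long (x from -90 to +80 mm) and 132 mm wide with its ramps. Origin on the bench under the groove line; x runs along the groove, away from the robot, to the stop plate; y across, z up. The bar starts 100 to 160 mm to one side of the groove (y), its far end about 40 to 70 mm short of the stop face.
- groove (a point): Bottom of the V-block's groove, 1 mm above the bench, straight above the block's origin. Flanks rise at 30 degrees to lips 15 mm to each side, 10 mm above the bench; a bar lying in the groove has its axis over the groove line, 24 mm above the bench.
- ramp (a point): Top of the lead-in ramp on the block's +y side, 21 mm from the groove line, 10 mm above the bench. A 6 mm flat joins it to the groove's lip; outward the ramp falls evenly to the bench 66 mm from the groove line. The -y side is the same mirrored, so the bar can be rolled in from either side.
- stop_face (a point): Point on the near face of the V-block's stop plate (36 mm wide, 42 mm high, 80 mm along the groove from the block's origin), on the groove line, 24 mm above the bench; x points along the groove, away from the robot. With the bar home, its far end touches this face, so its middle is 60 mm nearer along the groove.
- can: Grey tin, 60 mm diameter, 110 mm high, standing on the other side of the V-block from the bar; origin at the centre of its underside. Leave alone.
- socket: Steel socket, 34 mm diameter, 40 mm high, standing beyond the V-block on its left; origin at the centre of its underside. Leave alone.
- tape: Roll of tape lying flat, 96 mm outside diameter, 25 mm high, beyond the V-block on its right; origin at the centre of its underside. Leave alone.
- wrench: Wrench, 160 mm long, lying flat far to the left of the V-block, along its own x axis; origin on the bench under it. Leave alone.
- driver: Screwdriver, 190 mm long, lying far to the right of the V-block, along its own x axis; origin on the bench under it. Leave alone.
- measure: Black tape measure, 66 x 34 x 62 mm high, standing nearer to the robot than the V-block, on its left; origin at the centre of its underside. Leave alone.
- glue: Small white bottle, 36 mm diameter, 100 mm high, standing behind the stop plate; origin at the centre of its underside. Leave alone.
Mind the look-alikes: they are no part of the job. Leave any orange or pink look-alike of the bar alone.

How it is judged:
On the way, in this order (a step that is already met when the one before it is completed fails the run):
1. the bar has turned over by well past a quarter turn, beside the groove (rolled, not dragged) (angle between bar's own z axis and vertical above 2 rad and (y of bar in the frame of vblock above 0.015 m or y of bar in the frame of vblock below -0.015 m)).
2. the bar lies in the groove of the V-block (y of bar in the frame of vblock between -0.003 and 0.003 m and z of bar in the frame of vblock between 0.0215 and 0.0275 m and angle between the x axis of bar and the x axis of vblock, either way round below 0.04 rad), for 0.2 s.
At the end, for the whole second after the job is handed in: The bar rests in the groove (axis within 3 mm of the groove line and of its seated height, within 0.04 rad of parallel), its far end within 2.5 mm of the stop plate, at rest; it was rolled in (turned over at least 2 rad, outside the groove), never lifted, and never gripped or pressed with over 35 N (all of step 2 and x of bar in the frame of vblock between 0.0175 and 0.0225 m and linear speed of bar below 0.01 m/s and angular speed of bar below 0.2 rad/s); the robot touches nothing.
It fails at once if the bar was lifted or stood up: its middle over 45 mm high (30 mm is the most when rolled), or its axis more than 20 degrees off level (height (world z) of bar above 0.045 m or angle between bar's own x axis and vertical below 1.22 rad or angle between bar's own x axis and vertical above 1.92 rad).
It fails at once if the bar was gripped or pressed hard: over 35 N between fingers and bar (contact force between the fingers and bar above 35 N).
It fails at once if another thing on the bench was moved over 30 mm (distance of any of can, socket, tape, wrench, driver, measure, glue from where it was at the start of the episode above 0.03 m).
It fails at once if a standing thing was knocked over (angle between any of can, socket, tape, measure, glue's own z axis and vertical above 0.4 rad).
It also fails if it takes over 51 s, if anything falls off the work surface, if the arm or the gripper's body presses on something with over 40 N, if the wrist force passes 120 N, or if a joint passes its speed limit or range.

## Working session

There is one attempt and no reset: what is moved stays moved. The work goes in short steps, Python scripts to look and compute and a tool call to move; the robot and the scene stay as the last step left them, time stands still between calls to the robot, and variables do not carry over. Pictures are saved under pics/ and viewed, and the job is handed in when it is done.

Besides the shell and the picture viewer there is one more tool, called after ">>>" by a JSON object that holds its "name" and its "arguments". apply_moves: Moves the arm, as the interface text tells. Its arguments: {"type":"object","properties":{"increments":{"type":"array","items":{"type":"array"}},"force":{"type":"number"}},"required":["increments"]}

```bash
ls; mkdir -p pics; cat > h.py <<'E'
import numpy as np, cv2
from workcell import arm, cams
def save(f,n): cv2.imwrite('pics/'+n, cv2.cvtColor(f['image'],cv2.COLOR_RGB2BGR))
def cloud(f,T=None):
    T=f['cam_to_world'] if T is None else T
    v,u=np.mgrid[0:420,0:560]; d=f['range_z']
    P=np.stack([(u-f['cx'])/f['fx']*d, -(v-f['cy'])/f['fy']*d, -d],-1)
    return P@np.array(T)[:3,:3].T+np.array(T)[:3,3]
E
python3 - <<'E'
from h import *
for n in ['scene','top']:
    f=cams.grab_frame(n); save(f,n+'0.png'); print(n,[k for k in f],f['fx'],np.round(f['cam_to_world'],3).tolist())
    P=cloud(f)
    for t in ['bar','vblock','can','measure','stop_face','glue','socket','tape']:
        for r in cams.regions_of(t,f)[:3]:
            m=r['region']&(f['range_z']>0); q=P[m]
            print(t,round(r['conf'],2),np.round(r['box']),np.round(np.median(q,0),3),np.round(np.percentile(q,[2],0),3),np.round(np.percentile(q,[98],0),3))
print(arm.state())
E
```

```text
pics
scene ['image', 'range_z', 'fx', 'fy', 'cx', 'cy', 'cam_to_world', 'shot'] 529.2421923223131 [[-0.78, -0.425, 0.459, 1.124], [0.625, -0.522, 0.58, 0.717], [-0.006, 0.74, 0.673, 0.859], [0.0, 0.0, 0.0, 1.0]]
bar 0.78 [310. 129. 326. 168.] [ 0.366 -0.114  0.034] [[ 0.303 -0.176  0.003]] [[ 0.402 -0.08   0.041]]
bar 0.76 [301. 200. 346. 242.] [0.537 0.095 0.033] [[ 0.469  0.064 -0.   ]] [[0.585 0.116 0.041]]
vblock 0.82 [228. 175. 313. 233.] [ 0.571 -0.046  0.005] [[ 0.481 -0.12  -0.002]] [[0.663 0.005 0.035]]
can 0.62 [231. 125. 257. 170.] [ 0.544 -0.192  0.071] [[ 0.512 -0.229  0.003]] [[ 0.562 -0.181  0.111]]
measure 0.96 [351. 165. 378. 198.] [0.371 0.061 0.043] [[ 0.299 -0.011 -0.002]] [[0.393 0.071 0.063]]
measure 0.71 [163. 194. 198. 222.] [ 0.751 -0.164  0.018] [[ 0.703 -0.214  0.   ]] [[ 0.792 -0.124  0.026]]
stop_face 0.96 [225. 173. 310. 232.] [ 0.572 -0.047  0.005] [[ 0.481 -0.12  -0.002]] [[0.664 0.006 0.035]]
glue 0.93 [199. 208. 216. 249.] [ 0.76  -0.029  0.052] [[ 0.741 -0.048  0.001]] [[ 0.772 -0.021  0.1  ]]
socket 0.53 [236. 239. 254. 266.] [0.723 0.066 0.033] [[
[... 1401 characters left out ...]
31437]), 'qd': array([ 1.54109109e-04,  1.73565870e-03, -2.04231987e-04, -1.67229040e-04,
        7.88878044e-05, -4.84311182e-04,  1.88861512e-03]), 'effort': array([ 2.34611380e-04, -5.20393968e+01, -1.18436379e-02, -2.44055414e+01,
       -5.65483351e-02,  1.13014615e-02,  4.32360400e-05]), 'position': array([ 0.2517512 , -0.59927414,  0.23961209]), 'tcp_rot': array([[ 9.21955727e-01,  3.87295285e-01, -1.83559342e-05],
       [ 3.87295283e-01, -9.21955725e-01, -6.66990085e-05],
       [-4.27555702e-05,  5.43843661e-05, -9.99999998e-01]]), 'ft_force': array([ 0.24874913, -0.4388942 ,  0.02438715]), 'torque': array([-0.02284126, -0.01632562,  0.03947475]), 'grip_width': 0.09197716297440944}
```

View pics/scene0.png

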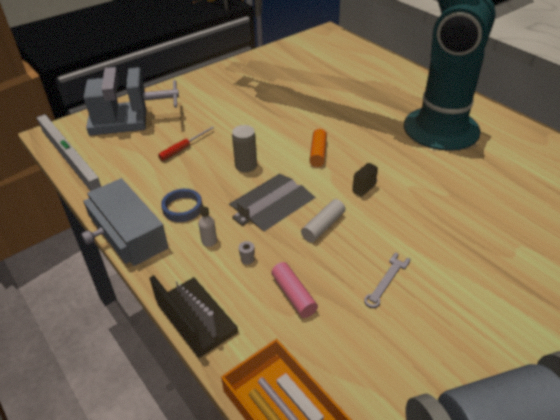

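View pics/top0.png

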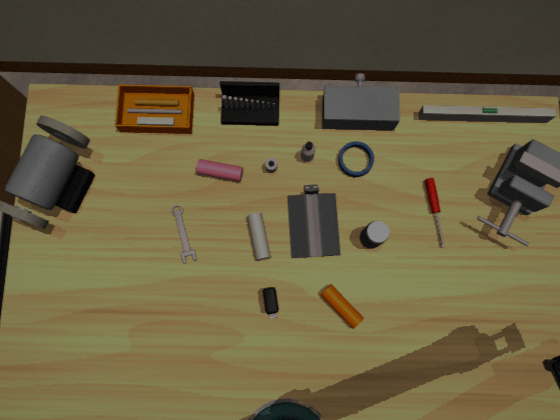

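The real (silver) bar is at about (259,236) in the top view, left (+y) of the V-block at (314,225). The orange and pink bars are the decoys. I'll measure the poses precisely.

```bash
python3 - <<'E'
from h import *
for n in ['scene','top']:
    f=cams.grab_frame(n); P=cloud(f).reshape(-1,3)
    b=P[(P[:,0]>.42)&(P[:,0]<.64)&(P[:,1]>.02)&(P[:,1]<.16)]
    print(n,'table z',np.round(np.percentile(b[:,2],[5,20,50,80,98]),4))
    s=b[(b[:,2]>.028)&(b[:,2]<.06)]
    (c,sz,a)=cv2.minAreaRect(s[:,:2].astype(np.float32)); print('bar rect',c,sz,a, s[:,2].max(), s[:,:2].mean(0))
    u,sv,vt=np.linalg.svd(s[:,:2]-s[:,:2].mean(0)); d=vt[0]*np.sign(vt[0,0]); print('dir',np.degrees(np.arctan2(d[1],d[0])),len(s))
    t=(s[:,:2]-s[:,:2].mean(0))@d; print('ext',np.percentile(t,[0,1,99,100]))
    v=P[(P[:,0]>.44)&(P[:,0]<.70)&(P[:,1]>-.14)&(P[:,1]<.03)]
    w=v[(v[:,2]>.006)&(v[:,2]<.015)]
    r=cv2.minAreaRect(w[:,:2].astype(np.float32)); print('v raised',r,len(w))
    st=v[(v[:,2]>.025)&(v[:,2]<.06)]
    print('stop',len(st),cv2.minAreaRect(st[:,:2].astype(np.float32)),st.min(0),st.max(0))
    # color based block outline
    img=f['image'].reshape(-1,3).astype(int); PP=P
    hsv=cv2.cvtColor(f['image'],cv2.COLOR_RGB2HSV).reshape(-1,3)
    m=(hsv[:,1]<90)&(P[:,0]>.44)&(P[:,0]<.69)&(P[:,1]>-.145)&(P[:,1]<.03)&(P[:,2]<.015)
    q=P[m]; print('block gray',m.sum(),cv2.minAreaRect(q[:,:2].astype(np.float32)))
    big=cv2.resize(f['image'][150:280,220:400] if n=='top' else f['image'][150:260,210:360],None,fx=4,fy=4,interpolation=cv2.INTER_CUBIC)
    cv2.imwrite(f'pics/{n}_z.png',big[:,:,::-1])
E
```

```text
scene table z [-0.0034 -0.002  -0.0003  0.0127  0.0393]
bar rect (0.524416983127594, 0.08734787255525589) (0.12571536004543304, 0.038108356297016144) 13.370647430419922 0.04309550763513459 [0.52773325 0.09069035]
dir 12.609430120669092 601
ext [-0.0669586  -0.0635054   0.05743005  0.058914  ]
v raised ((0.5734840035438538, -0.054486680775880814), (0.19790177047252655, 0.09725891053676605), 2.890692710876465) 955
stop 91 ((0.6510097980499268, -0.050836630165576935), (0.010516700334846973, 0.03914531692862511), 3.5746920108795166) [ 0.64513692 -0.07069908  0.02549532] [ 0.65715231 -0.03110096  0.04401674]
block gray 2523 ((0.5633310675621033, -0.05390927195549011), (0.16169628500938416, 0.24060310423374176), 88.54500579833984)
top table z [-0.0046 -0.0021  0.0006  0.0048  0.0408]
bar rect (0.5239887237548828, 0.08571154624223709) (0.12058913707733154, 0.03831065073609352) 13.35077953338623 0.049146564477176025 [0.52237868 0.08512685]
dir 12.836228287945973 624
ext [-0.05862618 -0.05810838  0.05957209  0.06194732]
v raised ((0.5676794648170471, -0.05374080687761307), (0.1646752804517746, 0.2531192898750305), 89.26351928710938) 1482
stop 59 ((0.6481331586837769, -0.05272538959980011), (0.009442212991416454, 0.034448083490133286), 0.6202648878097534) [ 0.64323176 -0.06991205  0.02549457] [ 0.65304048 -0.03548869  0.04625083]
block gray 3186 ((0.5609082579612732, -0.05802921950817108), (0.22715045511722565, 0.15706023573875427), 5.3856096267700195)
```

View pics/top_z.png

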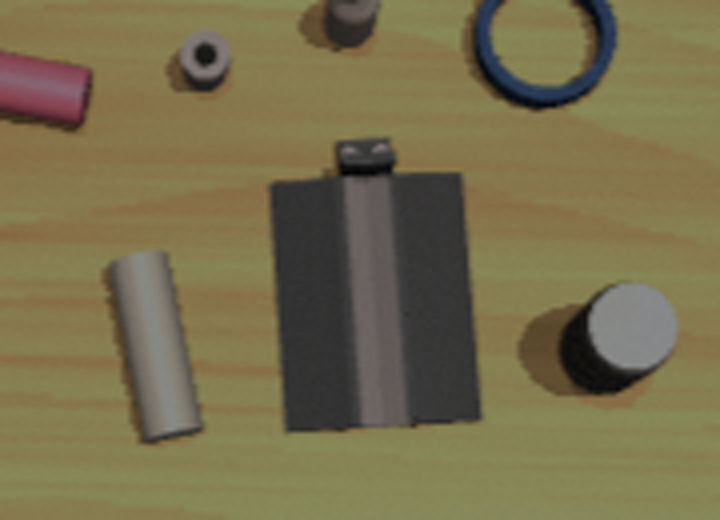

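```bash
python3 - <<'E'
from h import *
from scipy.optimize import minimize
# heightmap fit of vblock profile
def prof(y):
    a=abs(y)
    return np.where(a<15,1+a*0.6,np.where(a<21,10,np.where(a<66,10*(66-a)/45,0)))/1000
for n in ['scene','top']:
  Q=[]
  for k in range(4):
    f=cams.grab_frame(n); P=cloud(f).reshape(-1,3)
    Q.append(P[(P[:,0]>.49)&(P[:,0]<.63)&(P[:,1]>-.17)&(P[:,1]<.05)&(P[:,2]<.02)])
  Q=np.concatenate(Q)
  def cost(p,ret=False):
    y0,th,z0,sx,sy=p
    dx=Q[:,0]-.565;dy=Q[:,1]-y0
    yl=-np.sin(th)*dx+np.cos(th)*dy
    r=Q[:,2]-z0-sx*dx-sy*dy-prof(yl*1000)
    return np.mean(np.minimum(r**2,.006**2))*1e6
  best=min((minimize(cost,[y,t,0,0,0],method='Nelder-Mead',options=dict(xatol=1e-6,fatol=1e-6,maxiter=4000)) for y in(-.06,-.054,-.048) for t in(0,.05,.09)),key=lambda r:r.fun)
  print(n,best.x,np.degrees(best.x[1]),best.fun)
  # image edges: gray mask outline
E
```

```text
scene [-5.93072839e-02  9.05962707e-02 -1.13814201e-03 -2.74247854e-05
  1.43328984e-03] 5.1907839527771795 3.343913158607133
top [-0.05956934  0.08158282 -0.00018103 -0.00098148  0.00025341] 4.674351014691135 7.852023048201648
```

```bash
python3 - <<'E'
from h import *
f=cams.grab_frame('top'); T=np.array(f['cam_to_world'])
def ray(u,v,z):
    d=T[:3,:3]@np.array([(u-f['cx'])/f['fx'],-(v-f['cy'])/f['fy'],-1]); o=T[:3,3]; return o+d*(z-o[2])/d[2]
def zr(a,b,z): return ray(a/4-.375+220,b/4-.375+150,z)
for nm,L,z in [('outer',[(271,184),(462,174),(481,419),(286,431)],0),('band',[(343,180),(391,177),(411,424),(360,426)],.01),('stopbase',[(337,152),(394,150)],.035),('bar',[(108,262),(167,252),(200,428),(144,440)],.02)]:
    p=np.array([zr(*q,z) for q in L]); print(nm,np.round(p[:,:2],4).tolist(),np.round(p.mean(0),4))
    if len(L)==4:
        for i,j in((3,0),(2,1)): d=p[j]-p[i]; print('  len',np.hypot(*d[:2]),'ang',np.degrees(np.arctan2(d[1],d[0])))
# dark outline fit
img=f['image']; hsv=cv2.cvtColor(img,cv2.COLOR_RGB2HSV)
m=((hsv[...,1]<100)).astype(np.uint8); 
sub=np.zeros_like(m); sub[188:262,284:345]=m[188:262,284:345]
c=max(cv2.findContours(sub,cv2.RETR_EXTERNAL,cv2.CHAIN_APPROX_NONE)[0],key=cv2.contourArea)[:,0,:]
W=np.array([ray(u,v,0)[:2] for u,v in c],np.float32); r=cv2.minAreaRect(W); print('rect',r)
E
```

```text
outer [[0.6393, 0.0099], [0.6495, -0.1197], [0.4827, -0.1329], [0.4716, -0.0035]] [ 0.5608 -0.0615  0.    ]
  len 0.16824967801810808 ang 4.56701246406151
  len 0.16730322409088283 ang 4.531839144803713
band [[0.641, -0.0383], [0.6439, -0.0707], [0.4772, -0.0855], [0.475, -0.0519]] [ 0.5593 -0.0616  0.01  ]
  len 0.16653874746165473 ang 4.667348237991328
  len 0.16738790720564814 ang 5.083814450621707
stopbase [[0.6542, -0.0327], [0.6565, -0.0706]] [ 0.6553 -0.0516  0.035 ]
bar [[0.579, 0.1174], [0.5867, 0.0785], [0.47, 0.0534], [0.4613, 0.0898]] [0.5243 0.0848 0.02  ]
  len 0.1208800052704055 ang 13.220753204237704
  len 0.11932169252818103 ang 12.125541424415909
rect ((0.5628141164779663, -0.06356269121170044), (0.1992180347442627, 0.161977618932724), 1.2428464889526367)
```

>>> {"name": "apply_moves", "arguments": {"increments": [[[0.033,-0.035,0],[0,0,0],0.65],[[0.033,-0.035,0],[0,0,0],0.65],[[0.033,-0.035,0],[0,0,0],0.65],[[0.033,-0.035,0],[0,0,0],0.65],[[0.033,-0.035,0],[0,0,0],0.65],[[0.033,-0.035,0],[0,0,0],0.65],[[0.033,-0.035,0],[0,0,0],0.65],[[0.033,-0.035,0],[0,0,0],0.65]]}}

```text
clock: 2.25
position: [0.3871, -0.2371, 0.24]
tcp_rot: [[0.922, 0.387, 0.001], [0.387, -0.922, -0.001], [0.0, 0.001, -1.0]]
ft_force: [1.0, -0.5, -0.5]
grip_width: 0.0593
```

>>> {"name": "apply_moves", "arguments": {"increments": [[[0.033,-0.035,0],[0,0,0],0.65],[[0.033,-0.035,0],[0,0,0],0.65],[[0.033,-0.035,0],[0,0,0],0.65],[[0.033,-0.035,0],[0,0,0],0.65],[[0.033,-0.035,0],[0,0,0],0.65],[[0.033,-0.035,0],[0,0,0],0.65],[[0.033,-0.035,0],[0,0,0],0.65],[[0.033,-0.035,0],[0,0,0],0.65]]}}

```text
clock: 3.05
position: [0.5222, 0.1233, 0.2398]
tcp_rot: [[0.922, 0.387, 0.001], [0.387, -0.922, -0.0], [0.001, 0.0, -1.0]]
ft_force: [0.8, -0.3, 0.5]
grip_width: 0.0602
```

>>> {"name": "apply_moves", "arguments": {"increments": [[[0,0,0],[0,0,-0.14],0.65],[[0,0,0],[0,0,-0.14],0.65],[[0,0,0],[0,0,-0.14],0.65],[[0,0,0],[0,0,-0.14],0.65],[[0,0,0],[0,0,-0.14],0.65],[[0,0,0],[0,0,-0.14],0.65],[[0,0,0],[0,0,-0.14],0.65],[[0,0,0],[0,0,-0.14],0.65]]}}

```text
clock: 3.85
position: [0.5217, 0.1214, 0.2397]
tcp_rot: [[0.047, 0.999, 0.0], [0.999, -0.047, -0.0], [-0.0, 0.0, -1.0]]
ft_force: [0.3, 0.0, 0.3]
grip_width: 0.0598
```

>>> {"name": "apply_moves", "arguments": {"increments": [[[0,0,0],[0,0,-0.134],0.65],[[0,0,0],[0,0,-0.134],0.65],[[0.014,-0.005,0.03],[0,0,0],0.65],[[0,0,0.04],[0,0,0],0.65],[[0,0,0.04],[0,0,0],0.65],[[0,0,0.04],[0,0,0],0.65],[[0,0,0.035],[0,0,0],0.65],[[0,0,0],[0,0,0],0.65]]}}

```text
clock: 4.65
position: [0.5107, 0.133, 0.0507]
tcp_rot: [[-0.213, 0.977, -0.008], [0.977, 0.213, -0.002], [-0.0, -0.008, -1.0]]
ft_force: [0.3, -0.4, 0.7]
grip_width: 0.0596
```

```bash
python3 - <<'E'
from h import *
s=arm.state(); print(s['position'],s['tcp_rot'].tolist())
f=cams.grab_frame('scene'); cv2.imwrite('pics/s1.png',cv2.resize(f['image'][100:280,180:420],None,fx=3,fy=3,interpolation=cv2.INTER_CUBIC)[:,:,::-1])
E
```

```text
[0.51072882 0.13298667 0.05070844] [[-0.2134531064681075, 0.9769194625649134, -0.008132342897098336], [0.976953258175085, 0.2134429692445602, -0.0021048090534986586], [-0.00032043751447408846, -0.008394196920908805, -0.9999647167664728]]
```

View pics/s1.png

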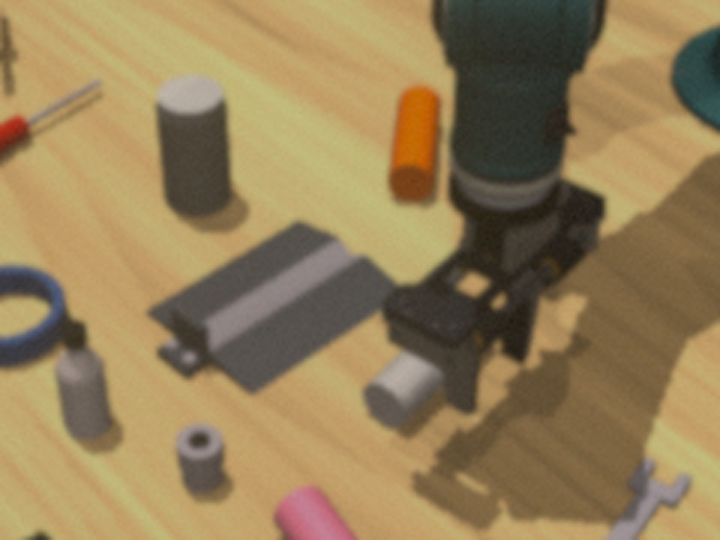

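>>> {"name": "apply_moves", "arguments": {"increments": [[[-0.005,0,0.0125],[0,0,0],0.65],[[-0.005,0,0],[0,0,0],0.65],[[-0.004,0,0],[0,0,0],0.65],[[-0.002,0,0],[0,0,0],0.65],[[-0.002,0,0],[0,0,0],0.65],[[-0.002,0,0],[0,0,0],0.65],[[-0.002,0,0],[0,0,0],0.65],[[-0.002,0,0],[0,0,0],0.65]]}}

```text
clock: 5.5
position: [0.5189, 0.1106, 0.0422]
tcp_rot: [[-0.213, 0.977, 0.0], [0.977, 0.213, 0.0], [-0.0, 0.0, -1.0]]
ft_force: [-0.7, 0.1, -0.0]
grip_width: 0.0605
```

>>> {"name": "apply_moves", "arguments": {"increments": [[[-0.003,0,0],[0,0,0],0.65],[[-0.003,0,0],[0,0,0.01],0.65],[[-0.003,0,0],[0,0,0.01],0.65],[[-0.003,0,0],[0,0,0.01],0.65],[[-0.003,0,0],[0,0,0.01],0.65],[[-0.003,0,0],[0,0,0.01],0.65],[[-0.003,0,0],[0,0,0.01],0.65],[[-0.003,0,0],[0,0,0.01],0.65]]}}

```text
clock: 6.3
position: [0.5234, 0.0869, 0.0421]
tcp_rot: [[-0.144, 0.99, -0.0], [0.99, 0.144, -0.0], [-0.0, -0.0, -1.0]]
ft_force: [0.0, 0.7, 0.8]
grip_width: 0.0597
```

```bash
cat >> h.py <<'E'
e=np.array([.9966,.0819]);nn=np.array([-.0819,.9966]);O=np.array([.566,-.060])
def loc(p): d=np.asarray(p)[...,:2]-O; return np.stack([d@e,d@nn],-1)
def look(name,cam='scene'):
    s=arm.state(); print('tcp',np.round(s['position'],4),'local',np.round(loc(s['position']),4),'yaw jaw',np.degrees(np.arctan2(s['tcp_rot'][1,1],s['tcp_rot'][0,1])),'F',np.round(s['ft_force'],1),s['clock'])
    f=cams.grab_frame(cam)
    a=f['image'][100:280,180:420] if cam=='scene' else f['image'][130:330,200:440]
    cv2.imwrite('pics/'+name,cv2.resize(a,None,fx=3,fy=3,interpolation=cv2.INTER_CUBIC)[:,:,::-1])
    return f
E
python3 - <<'E'
from h import *
f=look('s2.png')
E
```

```text
tcp [0.5234 0.0869 0.0421] local [-0.0304  0.1498] yaw jaw 8.256779246543854 F [0.  0.7 0.8] 6.3
```

View pics/s2.png

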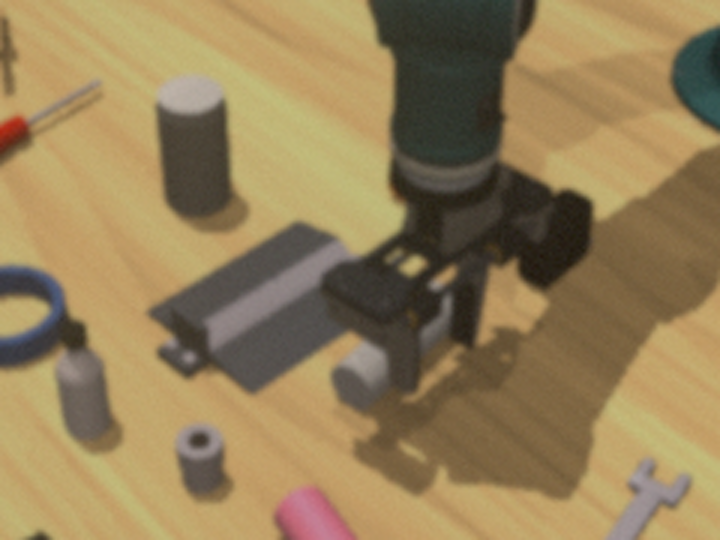

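>>> {"name": "apply_moves", "arguments": {"increments": [[[-0.004,0,0],[0,0,0.01],0.65],[[-0.004,0,0],[0,0,0.01],0.65],[[-0.004,0,0],[0,0,0.01],0.65],[[-0.004,0,0],[0,0,0.01],0.65],[[-0.004,0,0],[0,0,0.01],0.65],[[-0.004,0,0],[0,0,0.005],0.65],[[-0.004,0,0],[0,0,0.005],0.65],[[-0.004,0,0],[0,0,0],0.65]]}}

```text
clock: 7.15
position: [0.527, 0.055, 0.0421]
tcp_rot: [[-0.085, 0.996, -0.0], [0.996, 0.085, -0.0], [-0.0, -0.0, -1.0]]
ft_force: [-0.5, 0.7, 1.0]
grip_width: 0.0598
```

```bash
python3 - <<'E'
from h import *
f=look('s3.png')
E
```

```text
tcp [0.527  0.055  0.0421] local [-0.0294  0.1178] yaw jaw 4.857609045022492 F [-0.5  0.7  1. ] 7.15
```

View pics/s3.png

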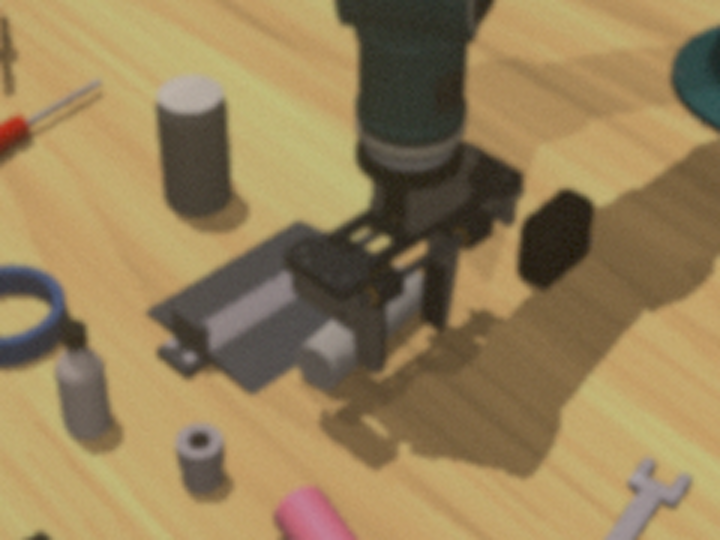

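>>> {"name": "apply_moves", "arguments": {"increments": [[[-0.004,0,0],[0,0,0],0.65],[[-0.004,0,0],[0,0,0],0.65],[[-0.004,0,0],[0,0,0],0.65],[[-0.004,0,0],[0,0,0],0.65],[[-0.003,0,0],[0,0,0],0.65],[[-0.003,0,0],[0,0,0],0.65],[[-0.003,0,0],[0,0,0],0.65],[[-0.003,0,0],[0,0,0],0.65]]}}

```text
clock: 8.0
position: [0.5295, 0.0281, 0.0422]
tcp_rot: [[-0.086, 0.996, 0.001], [0.996, 0.086, 0.001], [0.001, 0.001, -1.0]]
ft_force: [-0.5, 3.6, 1.8]
grip_width: 0.0596
```

>>> {"name": "apply_moves", "arguments": {"increments": [[[-0.003,0,0],[0,0,0],0.65],[[-0.003,0,0],[0,0,0],0.65],[[-0.003,0,0],[0,0,0],0.65],[[-0.003,0,0],[0,0,0],0.65],[[-0.003,0,-0.001],[0,0,0],0.65],[[-0.003,0,-0.001],[0,0,0],0.65],[[-0.003,0,-0.001],[0,0,0],0.65],[[-0.003,0,0],[0,0,0],0.65]]}}

```text
clock: 8.8
position: [0.5315, 0.0033, 0.0452]
tcp_rot: [[-0.085, 0.996, 0.0], [0.996, 0.085, -0.0], [-0.0, 0.0, -1.0]]
ft_force: [0.2, 3.2, 2.5]
grip_width: 0.0593
```

```bash
python3 - <<'E'
from h import *
f=look('s4.png')
E
```

```text
tcp [0.5315 0.0033 0.0452] local [-0.0292  0.0659] yaw jaw 4.864679782827731 F [0.2 3.2 2.5] 8.8
```

View pics/s4.png

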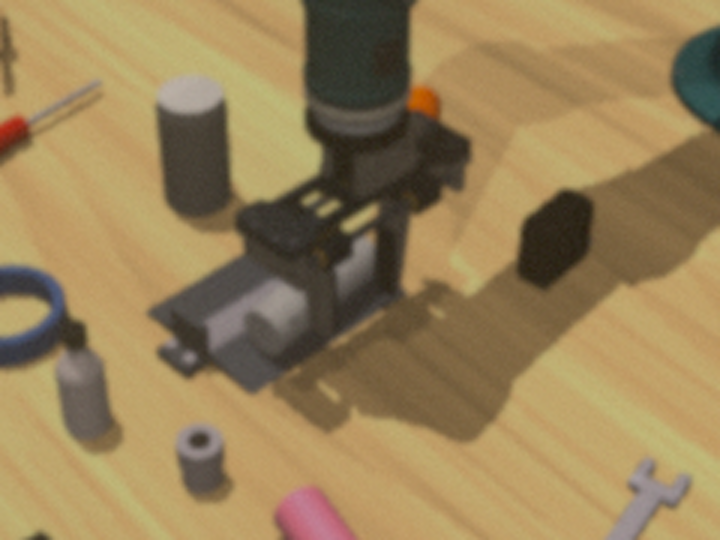

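>>> {"name": "apply_moves", "arguments": {"increments": [[[-0.003,0,0],[0,0,0],0.65],[[-0.003,0,0],[0,0,0],0.65],[[-0.002,0,0],[0,0,0],0.65],[[-0.002,0,0],[0,0,0],0.65],[[-0.002,0,0],[0,0,0],0.65],[[-0.002,0,0],[0,0,0],0.65],[[-0.002,0,0],[0,0,0],0.65],[[0,0,0],[0,0,0],0.65]]}}

```text
clock: 9.65
position: [0.5325, -0.0135, 0.0448]
tcp_rot: [[-0.084, 0.996, -0.001], [0.996, 0.084, -0.001], [-0.001, -0.001, -1.0]]
ft_force: [-0.2, 0.1, 0.0]
grip_width: 0.0596
```

```bash
python3 - <<'E'
from h import *
f=look('s5.png')
E
```

```text
tcp [ 0.5325 -0.0135  0.0448] local [-0.0295  0.049 ] yaw jaw 4.797084595442428 F [-0.2  0.1  0. ] 9.65
```

View pics/s5.png

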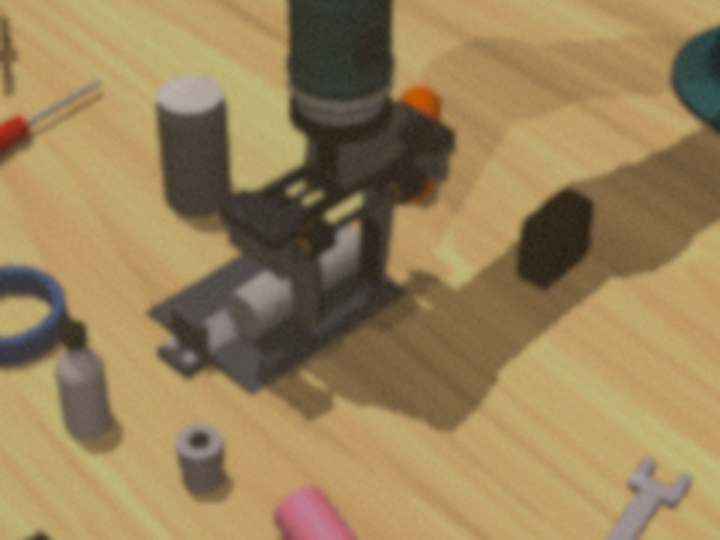

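>>> {"name": "apply_moves", "arguments": {"increments": [[[-0.002,0,0],[0,0,0],0.65],[[-0.002,0,0],[0,0,0],0.65],[[-0.002,0,0],[0,0,0],0.65],[[-0.002,0,0],[0,0,0],0.65],[[-0.001,0,0],[0,0,0],0.65],[[0,0,0],[0,0,0],0.65]]}}

```text
clock: 10.3
position: [0.5335, -0.0217, 0.0451]
tcp_rot: [[-0.084, 0.996, -0.0], [0.996, 0.084, -0.0], [-0.0, -0.0, -1.0]]
ft_force: [0.2, -0.7, 0.2]
grip_width: 0.0597
```

```bash
python3 - <<'E'
from h import *
f=look('s6.png')
P=cloud(f); m=(P[...,2]>.026)&(P[...,2]<.056); L=loc(P)
m&=(abs(L[...,1]+0)<.03)&(L[...,0]<.07)&(L[...,0]>.031)
q=L[m]; print(m.sum(),np.round(np.median(q,0),4),np.round(np.percentile(q,[2,98],0),4), np.percentile(P[m][:,2],[50,95]))
E
```

```text
tcp [ 0.5335 -0.0217  0.0451] local [-0.0292  0.0409] yaw jaw 4.843291574209763 F [ 0.2 -0.7  0.2] 10.3
134 [0.0433 0.008 ] [[ 0.0312 -0.0142]
 [ 0.0488  0.0213]] [0.03707107 0.04402097]
```

View pics/s6.png

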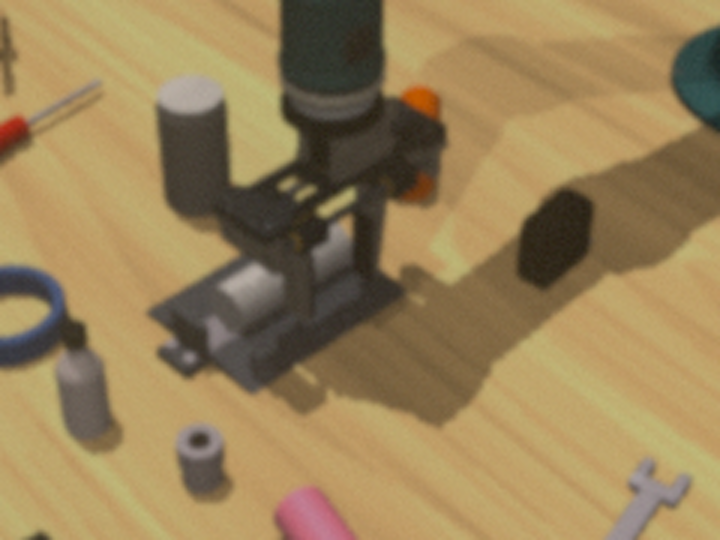

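>>> {"name": "apply_moves", "arguments": {"increments": [[[0.02,0,-0.01],[0,0,0],0.65],[[0.02,0,-0.03],[0,0,0],0.65],[[0,-0.02,-0.04],[0,0,0],0],[[0,-0.045,0],[0,0,0],0],[[0,-0.045,0],[0,0,0],0],[[0,-0.03,0],[0,0,0],0],[[0,0,0],[0,0,0],0]]}}

```text
clock: 11.05
position: [0.3862, 0.0071, 0.1252]
tcp_rot: [[-0.087, 0.996, -0.003], [0.996, 0.087, -0.003], [-0.003, -0.003, -1.0]]
ft_force: [0.6, 0.4, 0.3]
grip_width: 0.0217
```

```bash
cat >> h.py <<'E'
def barpose(f):
    P=cloud(f); L=loc(P); m=(P[...,2]>.034)&(P[...,2]<.052)&(abs(L[...,1])<.03)&(L[...,0]<.066)&(L[...,0]>-.12)
    q=L[m].astype(np.float32); print('n',m.sum(),'rect',cv2.minAreaRect(q),'med',np.median(q,0),'x2,98',np.percentile(q[:,0],[2,98]),'ztop',np.percentile(P[m][:,2],[50,90]))
E
python3 - <<'E'
from h import *
f=look('s7.png'); barpose(f)
f=look('t7.png','top'); barpose(f)
E
```

```text
tcp [0.3862 0.0071 0.1252] local [-0.1737  0.0816] yaw jaw 4.998792519805313 F [0.6 0.4 0.3] 11.05
n 481 rect ((-0.011435266584157944, 0.003059031441807747), (0.12222960591316223, 0.03822161257266998), 1.0532406568527222) med [-0.00689522  0.00766128] x2,98 [-0.06940522  0.04771058] ztop [0.04073657 0.04402366]
tcp [0.3893 0.0073 0.1257] local [-0.1706  0.0816] yaw jaw 4.964203216270588 F [ 0.2 -0.2  0.4] 11.1
n 599 rect ((-0.013259492814540863, 0.0007277838885784149), (0.12041335552930832, 0.038020484149456024), 0.37119460105895996) med [-0.01394504  0.00158323] x2,98 [-0.07142239  0.04437091] ztop [0.04145663 0.04635186]
```

View pics/s7.png

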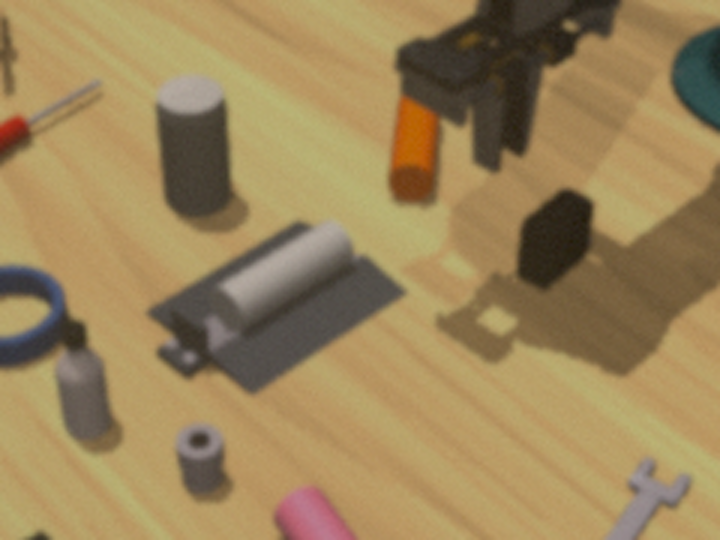

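View pics/t7.png

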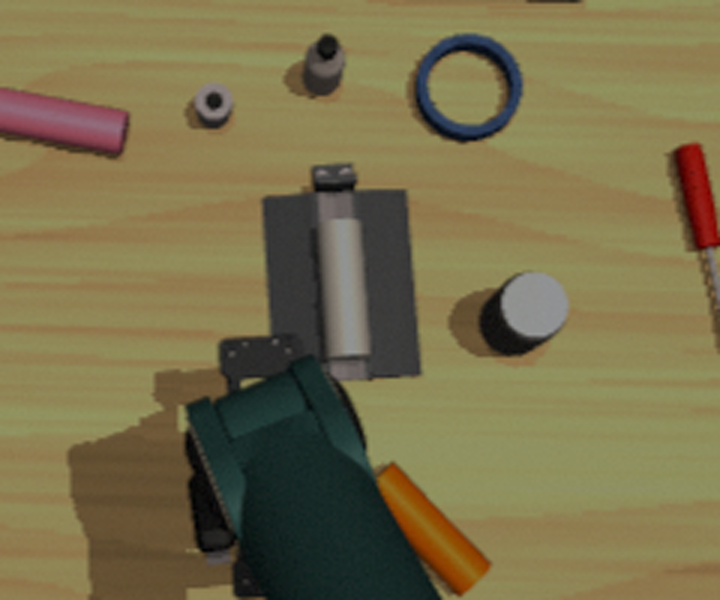

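>>> {"name": "apply_moves", "arguments": {"increments": [[[-0.035,0.025,0],[0,0,0],0],[[-0.035,0.025,0],[0,0,0],0],[[-0.01,0,0.025],[0,0,0],0],[[0,0,0.03],[0,0,0],0],[[0,0,0.027],[0,0,0],0],[[0,0,0],[0,0,0],0]]}}

```text
clock: 11.75
position: [0.4466, -0.0678, 0.0406]
tcp_rot: [[-0.086, 0.996, -0.005], [0.996, 0.086, 0.002], [0.002, -0.005, -1.0]]
ft_force: [0.2, -0.5, 0.1]
grip_width: 0.0003
```

```bash
python3 - <<'E'
from h import *
f=look('s8.png'); barpose(f); print(arm.state()['grip_width'])
E
```

```text
tcp [ 0.4466 -0.0678  0.0406] local [-0.1197  0.002 ] yaw jaw 4.915207811263016 F [ 0.2 -0.5  0.1] 11.75
n 527 rect ((-0.034577079117298126, 0.0032678600400686264), (0.037228476256132126, 0.16897176206111908), 88.61683654785156) med [-0.01458297  0.00715806] x2,98 [-0.11158184  0.04780386] ztop [0.04092888 0.04411809]
0.0006621293064406235
```

View pics/s8.png

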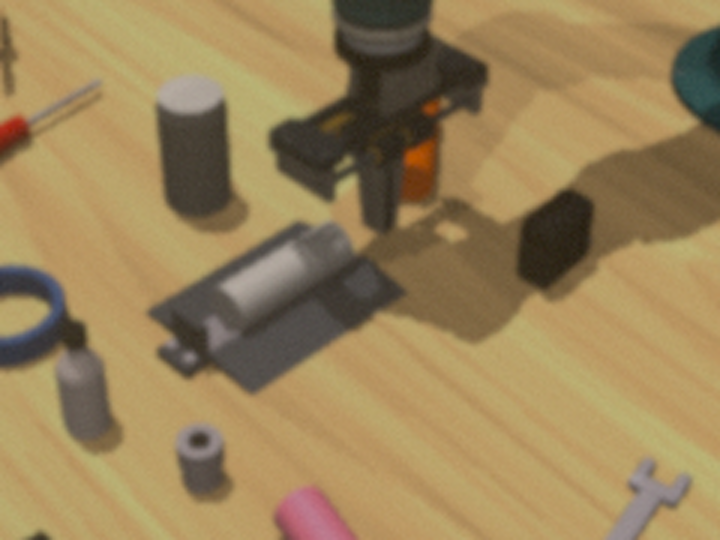

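>>> {"name": "apply_moves", "arguments": {"increments": [[[-0.001,0.006,-0.001],[0,0,0],0],[[0,0.006,0],[0,0,0],0],[[0,0.006,0],[0,0,0],0],[[0,0.003,0],[0,0,0],0],[[0,0.003,0],[0,0,0],0],[[0,0.003,0],[0,0,0],0],[[0,0.003,0],[0,0,0],0],[[0,0.003,0],[0,0,0],0]]}}

```text
clock: 12.6
position: [0.48, -0.0671, 0.044]
tcp_rot: [[-0.085, 0.996, -0.001], [0.996, 0.085, -0.0], [-0.0, -0.001, -1.0]]
ft_force: [-2.9, -0.3, 1.5]
grip_width: 0.0004
```

>>> {"name": "apply_moves", "arguments": {"increments": [[[0,0.003,0],[0,0,0],0],[[0,0.003,0],[0,0,0],0],[[0,0.003,0],[0,0,0],0],[[0,0.003,0],[0,0,0],0],[[0,0.003,0],[0,0,0],0]]}}

```text
clock: 13.1
position: [0.4954, -0.0658, 0.044]
tcp_rot: [[-0.085, 0.996, -0.0], [0.996, 0.085, 0.0], [0.0, -0.0, -1.0]]
ft_force: [-1.0, -0.6, -0.8]
grip_width: 0.0003
```

```bash
python3 - <<'E'
from h import *
f=look('s9.png')
P=cloud(f); L=loc(P); m=(P[...,2]>.026)&(P[...,2]<.052)&(abs(L[...,1])<.03)&(L[...,0]<.066)&(L[...,0]>.0)
print(np.percentile(L[m][:,0],[50,98]))
E
```

```text
tcp [ 0.4954 -0.0658  0.044 ] local [-0.0708  0.    ] yaw jaw 4.866301366422727 F [-1.  -0.6 -0.8] 13.1
[0.03740277 0.06455158]
```

View pics/s9.png

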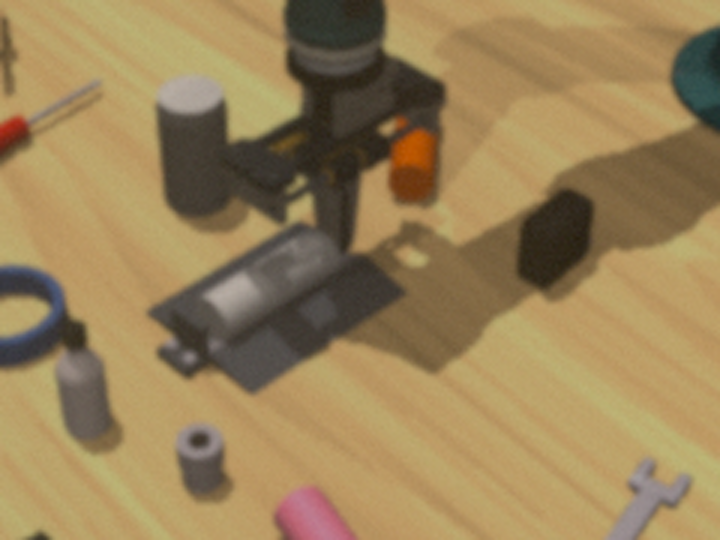

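>>> {"name": "apply_moves", "arguments": {"increments": [[[0,0.002,0],[0,0,0],0],[[0,0.002,0],[0,0,0],0],[[0,0.002,0],[0,0,0],0],[[0,0.002,0],[0,0,0],0]]}}

```text
clock: 13.55
position: [0.5033, -0.0651, 0.044]
tcp_rot: [[-0.085, 0.996, 0.0], [0.996, 0.085, 0.0], [0.0, 0.0, -1.0]]
ft_force: [-2.6, -0.2, -0.5]
grip_width: 0.0001
```

>>> {"name": "apply_moves", "arguments": {"increments": [[[0,0.001,0],[0,0,0],0],[[0,0.001,0],[0,0,0],0]]}}

```text
clock: 13.75
position: [0.5051, -0.065, 0.044]
tcp_rot: [[-0.085, 0.996, -0.0], [0.996, 0.085, -0.0], [-0.0, -0.0, -1.0]]
ft_force: [-2.7, -0.3, 0.3]
grip_width: 0.0006
```

```bash
python3 - <<'E'
from h import *
f=look('s10.png')
P=cloud(f); L=loc(P); m=(P[...,2]>.034)&(P[...,2]<.052)&(abs(L[...,1])<.03)&(L[...,0]<.1)&(L[...,0]>.0)
print(np.sort(np.round(L[m][:,0],3))[::4])
E
```

```text
tcp [ 0.5051 -0.065   0.044 ] local [-0.0611  0.    ] yaw jaw 4.863605075516099 F [-2.7 -0.3  0.3] 13.75
[0.    0.001 0.002 0.003 0.004 0.005 0.007 0.007 0.008 0.009 0.01  0.012
 0.013 0.014 0.015 0.017 0.017 0.018 0.019 0.019 0.021 0.022 0.024 0.024
 0.025 0.026 0.027 0.028 0.029 0.03  0.031 0.033 0.034 0.035 0.035 0.036
 0.038 0.038 0.039 0.04  0.041 0.042 0.043 0.045 0.045 0.046 0.047 0.048
 0.049 0.05  0.05  0.052 0.052 0.054 0.054 0.055 0.057 0.058 0.058 0.06
 0.06  0.062 0.062 0.063 0.063 0.065 0.066 0.067 0.068 0.068 0.07  0.071
 0.071 0.072 0.073 0.073 0.074 0.074 0.075 0.08  0.082 0.083 0.083 0.084
 0.085 0.085 0.086 0.087 0.088 0.088 0.089 0.089 0.089 0.09 ]
```

View pics/s10.png

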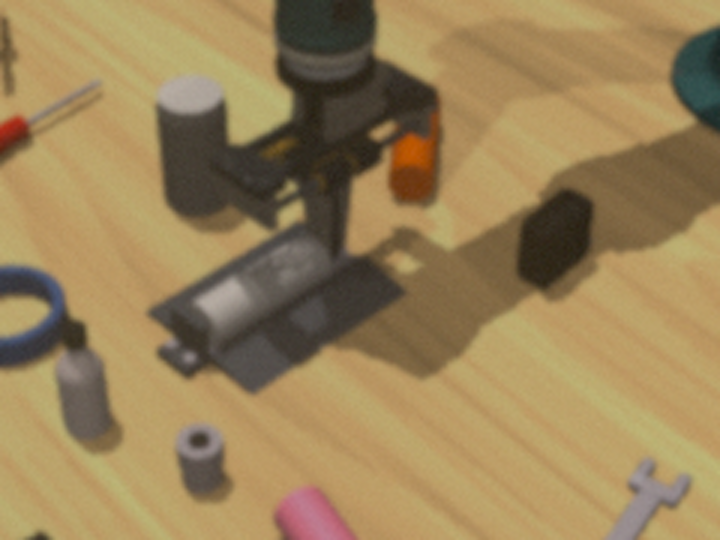

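>>> {"name": "apply_moves", "arguments": {"increments": [[[0,0.001,0],[0,0,0],0],[[0,0.001,0],[0,0,0],0]]}}

```text
clock: 14.0
position: [0.5071, -0.0648, 0.0441]
tcp_rot: [[-0.085, 0.996, -0.0], [0.996, 0.085, -0.0], [-0.0, -0.0, -1.0]]
ft_force: [-1.8, 0.7, 0.1]
grip_width: -0.0002
```

>>> {"name": "apply_moves", "arguments": {"increments": [[[0,0.0007,0],[0,0,0],0]]}}

```text
clock: 14.1
position: [0.5079, -0.0647, 0.0441]
tcp_rot: [[-0.085, 0.996, 0.0], [0.996, 0.085, -0.0], [-0.0, 0.0, -1.0]]
ft_force: [-1.3, -0.2, -0.1]
grip_width: 0.0003
```

>>> {"name": "apply_moves", "arguments": {"increments": [[[0,0.0007,0],[0,0,0],0]]}}

```text
clock: 14.2
position: [0.5085, -0.0647, 0.0441]
tcp_rot: [[-0.085, 0.996, -0.0], [0.996, 0.085, -0.0], [-0.0, -0.0, -1.0]]
ft_force: [-2.4, 0.2, 0.4]
grip_width: 0.0006
```

>>> {"name": "apply_moves", "arguments": {"increments": [[[0,0.0005,0],[0,0,0],0]]}}

```text
clock: 14.3
position: [0.509, -0.0646, 0.0441]
tcp_rot: [[-0.085, 0.996, -0.0], [0.996, 0.085, -0.0], [-0.0, -0.0, -1.0]]
ft_force: [-1.9, 0.7, -0.1]
grip_width: 0.0005
```

>>> {"name": "apply_moves", "arguments": {"increments": [[[0,0.0005,0],[0,0,0],0]]}}

```text
clock: 14.4
position: [0.5095, -0.0646, 0.0441]
tcp_rot: [[-0.085, 0.996, -0.0], [0.996, 0.085, -0.0], [-0.0, -0.0, -1.0]]
ft_force: [-2.1, -0.6, -0.4]
grip_width: 0.0004
```

>>> {"name": "apply_moves", "arguments": {"increments": [[[0,0.0005,0],[0,0,0],0]]}}

```text
clock: 14.5
position: [0.51, -0.0645, 0.0441]
tcp_rot: [[-0.085, 0.996, -0.0], [0.996, 0.085, -0.0], [-0.0, -0.0, -1.0]]
ft_force: [-1.3, -0.9, 0.2]
grip_width: 0.0002
```

>>> {"name": "apply_moves", "arguments": {"increments": [[[0,0.0005,0],[0,0,0],0]]}}

```text
clock: 14.6
position: [0.5105, -0.0645, 0.0441]
tcp_rot: [[-0.085, 0.996, -0.0], [0.996, 0.085, -0.0], [-0.0, -0.0, -1.0]]
ft_force: [-1.9, 0.5, -0.7]
grip_width: 0.0002
```

>>> {"name": "apply_moves", "arguments": {"increments": [[[0,0.0005,0],[0,0,0],0]]}}

```text
clock: 14.7
position: [0.511, -0.0645, 0.0441]
tcp_rot: [[-0.085, 0.996, -0.0], [0.996, 0.085, -0.0], [-0.0, -0.0, -1.0]]
ft_force: [-1.3, 0.0, 0.4]
grip_width: 0.0001
```

```bash
python3 - <<'E'
from h import *
f=look('s11.png')
E
```

```text
tcp [ 0.511  -0.0645  0.0441] local [-0.0552  0.    ] yaw jaw 4.863191095070635 F [-1.3  0.   0.4] 14.7
```

View pics/s11.png

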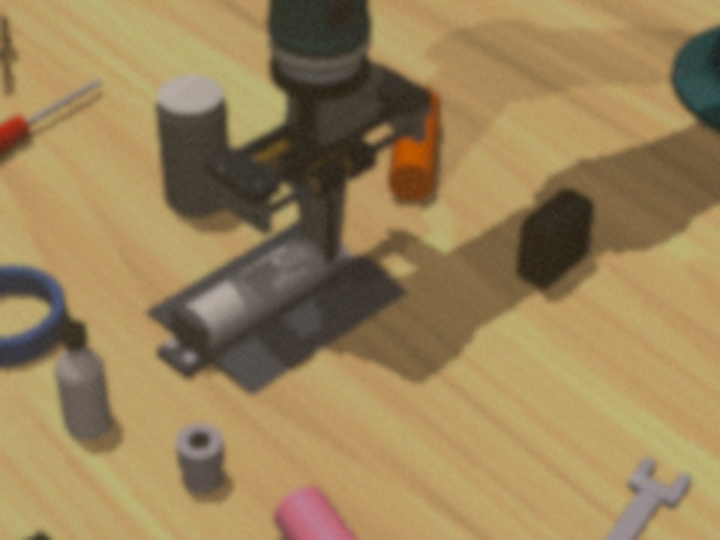

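>>> {"name": "apply_moves", "arguments": {"increments": [[[0,0.0005,0],[0,0,0],0]]}}

```text
clock: 14.85
position: [0.5115, -0.0644, 0.0441]
tcp_rot: [[-0.085, 0.996, -0.0], [0.996, 0.085, -0.0], [-0.0, -0.0, -1.0]]
ft_force: [-0.2, -0.7, 0.1]
grip_width: 0.0005
```

>>> {"name": "apply_moves", "arguments": {"increments": [[[0,0.0005,0],[0,0,0],0]]}}

```text
clock: 14.95
position: [0.512, -0.0644, 0.044]
tcp_rot: [[-0.085, 0.996, -0.0], [0.996, 0.085, -0.0], [-0.0, -0.0, -1.0]]
ft_force: [-1.6, -0.5, 0.8]
grip_width: 0.0002
```

>>> {"name": "apply_moves", "arguments": {"increments": [[[0,0.0005,0],[0,0,0],0]]}}

```text
clock: 15.05
position: [0.5124, -0.0643, 0.0441]
tcp_rot: [[-0.085, 0.996, -0.0], [0.996, 0.085, -0.0], [-0.0, -0.0, -1.0]]
ft_force: [-3.1, 0.2, 1.4]
grip_width: 0.0
```

>>> {"name": "apply_moves", "arguments": {"increments": [[[0,0.0005,0],[0,0,0],0]]}}

```text
clock: 15.15
position: [0.5125, -0.0644, 0.044]
tcp_rot: [[-0.085, 0.996, -0.001], [0.996, 0.085, -0.0], [-0.0, -0.001, -1.0]]
ft_force: [-4.2, -0.7, 2.7]
grip_width: 0.0004
```

>>> {"name": "apply_moves", "arguments": {"increments": [[[0,0.0003,0],[0,0,0],0]]}}

```text
clock: 15.25
position: [0.5125, -0.0644, 0.044]
tcp_rot: [[-0.085, 0.996, -0.002], [0.996, 0.085, -0.0], [-0.0, -0.002, -1.0]]
ft_force: [-5.2, 0.5, 3.0]
grip_width: 0.0005
```

The push has stalled at x=0.5125 with force rising to about 5 N, so the bar is at the stop. Backing away straight along the groove, then up.

>>> {"name": "apply_moves", "arguments": {"increments": [[[0,-0.002,0],[0,0,0],0],[[0,-0.01,0],[0,0,0],0],[[0,-0.03,0],[0,0,0],0],[[0,-0.03,-0.03],[0,0,0],0],[[0.02,-0.02,-0.04],[0,0,0],0],[[0.04,0,-0.02],[0,0,0],0],[[0,0,0],[0,0,0],0],[[0,0,0],[0,0,0],0]]}}

```text
clock: 16.05
position: [0.417, -0.0122, 0.1347]
tcp_rot: [[-0.086, 0.996, 0.003], [0.996, 0.086, -0.001], [-0.001, 0.003, -1.0]]
ft_force: [0.5, 0.3, -0.8]
grip_width: 0.0004
```

```bash
python3 - <<'E'
from h import *
f=look('s12.png'); 
def bp(f):
    P=cloud(f); L=loc(P); m=(P[...,2]>.034)&(P[...,2]<.052)&(abs(L[...,1])<.03)&(L[...,0]<.1)&(L[...,0]>-.12)
    q=L[m]; x=np.sort(q[:,0]); g=np.diff(x); i=np.argmax(g[len(g)//2:])+len(g)//2
    b=q[q[:,0]<.07]; print('near',x[:3],'z',np.percentile(P[m][:,2],[50,95]),'gap',x[i],x[i+1],cv2.fitLine(b.astype(np.float32),cv2.DIST_L2,0,.01,.01).ravel())
bp(f); f=look('t12.png','top'); bp(f)
E
```

```text
tcp [ 0.417  -0.0122  0.1347] local [-0.1446  0.0598] yaw jaw 4.9568925709620455 F [ 0.5  0.3 -0.8] 16.05
near [-0.04093785 -0.04053152 -0.0374249 ] z [0.04058676 0.04454162] gap 0.06414112643662703 0.06550413543291127 [0.9999736  0.00726848 0.01667385 0.00627317]
tcp [ 0.4166 -0.0129  0.134 ] local [-0.145   0.0592] yaw jaw 4.865698176890297 F [ 0.2  0.7 -0.5] 16.1
near [-0.03996965 -0.03968099 -0.03958194] z [0.0413766 0.0478804] gap 0.05699580416895948 0.05807096361905851 [0.9997813  0.02091313 0.01738144 0.00113281]
```

View pics/s12.png

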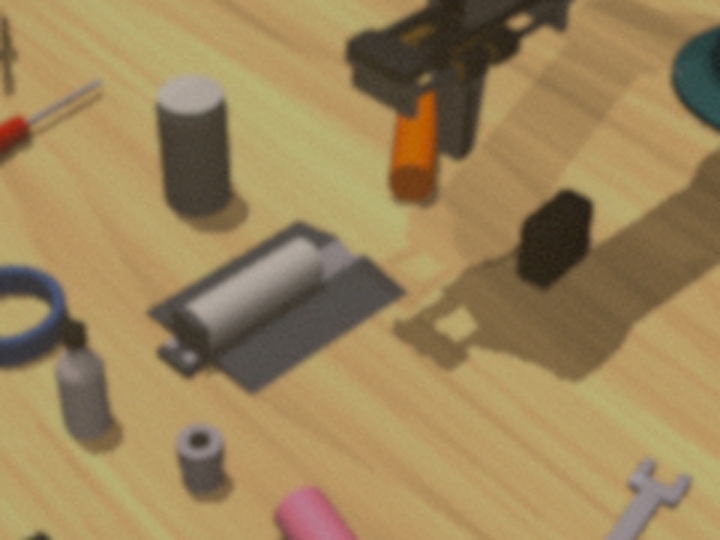

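View pics/t12.png

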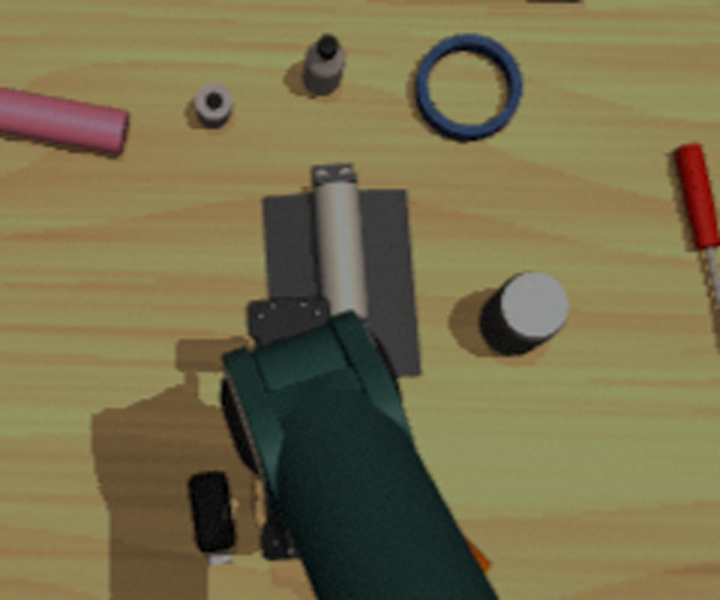

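The bar is seated against the stop: its near end measures local x = -0.040, as required. The hand is clear and the other items stand where they were.

```bash
python3 -c "
from workcell import arm
print(arm.hand_in())"
```

```text
the job is handed in; nothing more can be done
None
```

I rolled the silver bar in from the left with the sides of the two part-open fingers, up the ramp and into the groove. I then closed the fingers and pushed its near end with the back of a finger until it met the stop plate. The job was handed in at about 16 s of the 51 s allowed; no verdict is reported.

- **At the stop:** the push stalled while the force climbed to about 5 N. Afterwards the bar's near end measured 40 mm short of the block's origin, which is where it should be with the far end touching the plate.
- **In the groove:** the top of the bar read about 44 mm high and its axis was within about 1 mm of the groove line by the top camera. The scene camera's fit read about 6 mm, but it sees mainly one side of the bar. The fitted yaw relative to the groove was 0.007 rad (scene) and 0.021 rad (top), both under the 0.04 limit.
- **Forces:** wrist force readings after each call never passed about 6 N.
- **Other things:** in the last pictures the hand was clear and everything visible near the block was still in place. I did not measure the other things again after the job.
- **Not measured:** I judged the rolling from the motion and the friction direction. The bar's roll angle itself was not measured.

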